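Rack the deburred angle behind its gravity catch

ROBOT

A 6-joint arm with a two-finger parallel gripper is mounted at the origin on the work surface. World frame = base frame: x ahead of the robot, y to its left, z up, the work surface at z = 0. Lengths are in m, angles in rad, forces in N, time in s.
With the tool pointing down it reaches from about 0.225 to 0.875 m from the base axis. Payload 3.4 kg.
Tool frame: the origin (TCP) lies between the finger pads; the fingertips stand 11 mm ahead of it and the grasp point (between the pads) lies 8 mm behind it (tips_ahead is the distance from the TCP to the fingertips, in m); z points along the fingers, x is the direction in which the jaws open and shut, and the axes are right-handed (so a half turn about z gives the same grasp; the last joint's range is limited). The gripper opens to 85 mm and grips with 20 to 120 N. Pads are 22 mm wide; open, the fingers measure 114 mm over their backs; the gripper's body (76 mm by 85 mm) begins 54 mm behind the grasp point. The pads swing forward as they close: fully open they stand 13 mm farther back than shut.
Start: joints at [1.16, 0.276, 1.505, -0, 1.361, -0.121], TCP at [0.164, 0.551, 0.242] pointing down, gripper open.
Joint ranges: [-2.89, 2.89], [-0.75, 2.08], [0.22, 2.7], [-1.18, 4.32], [0.11, 2.71], [-2.7, 2.7]. Speed limits (rad/s): [2.57, 2.57, 3.14, 3.14, 3.14, 3.14].

INTERFACE

Orientations are given as a unit quaternion [w, x, y, z].
In Python, from rig import get_state, get_image, sign_off, masks_of, tips_ahead gives the robot as it stands.
- The arm moves only by the tool play_rows, never from a script. Its argument "series" is a list of rows, each an object of numbers: "fingers": the closure, from -1 (fully open) to 1 (shut); "dx", "dy", "dz": the shift along the world's x, y, z in mm; "turn": the turn about the world's z in rad. A call has 1 to 20 rows; each row shifts and turns the pose as measured when the row begins; what a row does not reach is not made up. A row lasts 1/12 s, in which the tool goes at most 41.7 mm and 7.16 degrees, less where a joint would pass 70% of its speed; a pose out of reach is approached as far as the arm can. A call with a gripper value outside its range is refused whole. The fingers move at their own pace and stop on an object; "squeeze" is the grip in N (left out, the last holds). Time passes only in rows, so rows that do not move let the fingers close. It gives the time, the measured TCP pose, the force and the opening at its end, in the units of the state.
- get_state(): the state, without advancing time (a new reading comes with each control period).
- get_image(name): name is "scene" or "side" or "wrist"; returns a dict with "pixels" (420x560x3 uint8, red, green, blue), "vfov" (degrees; the focal length in pixels is half the picture's height over the tangent of half this angle, whatever the lens; pixels are square), "cx", "cy" (the principal point, pixels), "rvec" (rotation vector, rad) and "tvec" (3), from world to camera coordinates, as OpenCV has them; the wrist camera has in their place "hand_eye" (4x4, takes a point from camera to tool coordinates, whose origin is the TCP and whose axes are the tool frame's). Camera axes: x right, y down, z forward; pixel columns grow to the right and rows downward; lengths in m; the calibration is good to about 2 mm. The wrist camera is an equidistant fisheye: a pixel r from the principal point sees the ray r / f radians off the axis. A picture is of the moment at which its call begins: read the wrist's pose just before it. There is no depth.
- sign_off(): hands the job in, once; it reports no verdict.
Trained networks look in a picture, given as the dict that the camera call returned (one of the last four; its "shot" number tells which), for a name from the list of things; names that differ only in an ending like _2 or _b are one class to them, and where a whole thing is asked for, a point or a joint stands for the part that bears it (a point fixed in the world has none). Each returns a list of dicts, best first, with "p" (0 to 1); they miss things now and then, are a little off and sometimes report something else, mostly with a low value. They report only what shows in the picture. A call takes as long as a camera call. They do not tell look-alikes from the thing itself.
- masks_of(picture, label): "region" (420x560 bool, what is visible of it) and "xy" ([column, row] in pixels, amid what is visible of it).
The state is a dict: "clock": time; "qpos": joint angles; "qd": joint speeds; "effort": joint torques, N m; "position": TCP position; "ee_rot": TCP orientation; "contact_force": force on the tool from outside, world axes, zero at the start; "moment": the same for the moment, N m; "width": finger opening in m.
Only numpy, scipy, OpenCV 4.12 (cv2) and the standard library are available. Lean on these libraries where they do the work, as an engineer would, in place of code of your own. Each camera call takes 0.05 s, during which the arm holds its last target. There are 200 camera calls.

TASK

Put the bright aluminium angle into the blue sloping rack: lay it in the open end of the trough, flat leg on the sloping floor and upright leg along the low lip, then slide it in lengthways so that its own front end lifts the orange catch, and on until the catch drops down behind it. Let go of it there; do not touch the catch with the robot and leave the other things on the bench where they are.

Things in the scene. Friction and masses are not known exactly. Their poses are not given: they have to be found in the camera images.
- angle_mid (a point): bright aluminium angle (sizes in mm): L-section, legs 60 x 60, 8 thick, 120 long, 0.3 kg; at the start flat leg down on the bench, upright leg on the robot's side. Point: centre of the upright leg (half-way along, 30 above the underside, mid-thickness). x: towards the flat leg's free edge (56 away); y: lengthways; z: up the upright leg. Both ends are alike.
- trough: blue trough (sizes in mm), fixed, level along its length, rolled 30 degrees, rising away from the robot. y: into the rack (to the robot's left); x: up the floor; z: square off the floor, leaning 30 degrees to the robot. Origin: top of floor at the lip's inner face, level with the toe's back face, 60 above the bench. Floor x 0 to 73, y -140 to 135; lip x -5 to 0, 12 high.
- seat (a point): the middle of where angle_mid belongs: 4, 64.5, 30 mm in the trough's frame, axes as the trough's. The angle then stands with its outer corner in the corner of floor and lip, its upright leg along the trough's z, 4.5 mm of play to the toe behind and to the end stop ahead.
- end_stop (a point): end stop of the trough (mm): centre of the foot of its face, 129 along the trough's y; 30 high, 56 wide
- keeper (a point): fixed yellow strip (mm) over the floor's upper edge, trough x 46 to 73 (its wall from 69), y 8 to 135, underside 16 and top 20 off the floor: the flat leg's free edge slides in under it. Point: middle of its underside.
- catch_pin (a point): hinge pin of the catch (mm), along the trough's x, 51 before the toe's back face, 32 off the floor; its post stands at trough x 71 to 81, 42 high. Catch and hub fill trough x 46 to 60, y -60 to 0, up to 41 high, so the angle can be laid in from above only with its front end short of trough y -62.
- catch (a joint): orange gravity catch, 80 g, rad: 0 hanging on its stop as at the start, positive = toe raised. The front end of an angle sliding on the floor meets its sloping (30 degrees) underside at trough y -16 mm and lifts it with about 1 N; the leg under the toe holds it at about 0.13; it falls to 0 by itself once the rear end is past trough y 0 and then blocks the way back.
- catch_toe (a point): lower edge of the catch's toe, middle of its 14 mm width, at its back face; 2 mm above the floor when down
- offcut: rusty brown steel angle offcut, 120 x 40 x 40 mm, flat on the bench, a look-alike that is not wanted; origin: centre of its underside, its long axis is y (leave alone)
- wheel: spare grey grinding wheel lying flat, 150 mm across, 20 mm thick; origin: centre of underside (leave alone)
- wrench: spanner, 180 mm, lying on the bench (leave alone)
- brush: brush, 200 mm, lying on the bench (leave alone)
- hammer: hammer, 260 mm, lying on the bench (leave alone)
- bottle: closed blue bottle, 66 mm across, 170 mm tall, standing (leave alone)
- mug: white mug, 80 mm across, 80 mm tall, standing (leave alone)
Things that resemble listed ones, but are neither listed nor needed, are in the scene too. What is shaped like the part that bears angle_mid but turquoise is not meant.

How it is judged:
On the way, in this order (a step that is already met when the one before it is completed fails the run):
1. the angle lies in the trough's open end, short of the catch (x of angle_mid in the frame of trough between -0.006 and 0.014 m and z of angle_mid in the frame of trough between 0.024 and 0.037 m and angle between the y axis of angle_mid and the y axis of trough, either way round below 0.09 rad and angle between the z axis of angle_mid and the z axis of trough, either way round below 0.12 rad and y of angle_mid in the frame of trough between -0.2 and -0.076 m), for 0.1 s.
2. the angle, sliding along the trough, has lifted the catch (x of angle_mid in the frame of trough between -0.006 and 0.014 m and z of angle_mid in the frame of trough between 0.024 and 0.037 m and angle between the y axis of angle_mid and the y axis of trough, either way round below 0.09 rad and angle between the z axis of angle_mid and the z axis of trough, either way round below 0.12 rad and value of joint catch above 0.08 rad and y of angle_mid in the frame of trough between -0.076 and 0.062 m), for 0.2 s.
At the end, for the whole second after the job is handed in: the angle lies at rest in the trough, seated on its floor and against its lip (within about 7 mm off the floor and 10 mm off the lip, 5 to 7 degrees), wholly past the catch (angle_mid at y 57 to 73 mm of the trough), and the catch hangs down behind it (below 0.04 rad) (x of angle_mid in the frame of trough between -0.006 and 0.014 m and z of angle_mid in the frame of trough between 0.024 and 0.037 m and angle between the y axis of angle_mid and the y axis of trough, either way round below 0.09 rad and angle between the z axis of angle_mid and the z axis of trough, either way round below 0.12 rad and y of angle_mid in the frame of trough between 0.057 and 0.073 m and value of joint catch below 0.04 rad and linear speed of angle below 0.02 m/s); the robot touches nothing.
It fails at once if the robot touches the catch (contact force between any of the fingers, the arm and catch above 0.5 N).
It fails at once if another thing on the bench is moved by more than 30 mm (distance of any of offcut, wheel, wrench, brush, hammer, bottle, mug from where it was at the start of the episode above 0.03 m).
It also fails if it takes over 48 s, if anything falls off the work surface, if the arm or the gripper's body presses on something with over 40 N, if the wrist force passes 120 N, or if a joint passes its speed limit or range.

## Working session

There is one attempt and no reset: what is moved stays moved. The work goes in short steps, Python scripts to look and compute and a tool call to move; the robot and the scene stay as the last step left them, time stands still between calls to the robot, and variables do not carry over. Pictures are saved under pics/ and viewed, about 8 in all and at most 12, crops included, and the job is handed in when it is done.

Besides the shell and the picture viewer there is one more tool, called after "Request:" as name(argument=value, ...), one argument or row to a line, values as JSON. play_rows: Moves the arm, as the interface text tells. Its arguments: {"type":"object","properties":{"series":{"type":"array"},"squeeze":{"type":"number"}},"required":["series"]}

```bash
mkdir -p pics
cat > h.py <<'E'
import numpy as np, cv2
from rig import *
def cam(p):
    f=210/np.tan(np.radians(p['vfov'])/2); K=np.array([[f,0,p['cx']],[0,f,p['cy']],[0,0,1]])
    return K,cv2.Rodrigues(np.array(p['rvec'],float))[0],np.array(p['tvec'],float).ravel()
def proj(p,X):
    K,R,t=cam(p); c=(R@np.atleast_2d(X).T).T+t; u=(K@c.T).T; return u[:,:2]/u[:,2:]
def onz(p,uv,z):
    K,R,t=cam(p); d=R.T@np.linalg.inv(K)@np.array([uv[0],uv[1],1.]); o=-R.T@t; return o+d*(z-o[2])/d[2]
def save(p,n,crop=None,s=1):
    a=p['pixels'][:,:,::-1]
    if crop: a=a[crop[1]:crop[3],crop[0]:crop[2]]
    cv2.imwrite('pics/'+n,cv2.resize(a,None,fx=s,fy=s,interpolation=cv2.INTER_CUBIC))
E
python3 - <<'E'
from h import *
import pickle
a=get_image('scene');b=get_image('side')
pickle.dump((a,b),open('ab.pkl','wb'))
cv2.imwrite('pics/1.png',np.vstack([a['pixels'],b['pixels']])[:,:,::-1][:, :] if 0 else cv2.resize(np.hstack([a['pixels'],b['pixels']])[:,:,::-1],(800,300)))
save(a,'scene.png',s=1.4);save(b,'side.png',s=1.4)
for n,p in (('scene',a),('side',b)):
    for l in ['angle_mid','offcut','catch','bottle','mug','wheel','hammer','brush','wrench']:
        try:
            for m in masks_of(p,l)[:3]: print(n,l,round(m['p'],2),np.round(m['xy']),m['region'].sum(),np.round(onz(p,m['xy'],0.02),3))
        except Exception as e: print(l,e)
E
```

```text
scene angle_mid 0.79 [247. 164.] 634 [ 0.292 -0.246  0.02 ]
scene angle_mid 0.74 [173. 204.] 1230 [ 0.514 -0.394  0.02 ]
scene angle_mid 0.68 [106. 243.] 977 [ 0.689 -0.503  0.02 ]
scene offcut 0.98 [237. 204.] 735 [ 0.465 -0.216  0.02 ]
scene catch 0.56 [380. 244.] 59 [0.499 0.198 0.02 ]
scene bottle 0.81 [481. 306.] 1743 [0.619 0.453 0.02 ]
scene bottle 0.18 [387. 247.] 2165 [0.503 0.217 0.02 ]
scene mug 0.56 [161. 257.] 1456 [ 0.694 -0.342  0.02 ]
scene mug 0.18 [239. 203.] 741 [ 0.459 -0.212  0.02 ]
scene wheel 0.96 [219. 285.] 2622 [ 0.73  -0.168  0.02 ]
scene hammer 0.91 [330. 331.] 1518 [0.777 0.119 0.02 ]
scene brush 0.66 [218. 288.] 2646 [ 0.738 -0.167  0.02 ]
scene brush 0.65 [460. 228.] 627 [0.384 0.406 0.02 ]
scene wrench 0.59 [350. 209.] 261 [0.397 0.1   0.02 ]
side angle_mid 0.93 [299. 187.] 356 [ 0.519 -0.382  0.02 ]
side angle_mid 0.63 [356. 214.] 788 [ 0.3   -0.246  0.02 ]
side angle_mid 0.62 [341. 181.] 231 [ 0.366 -0.471  0.02 ]
side offcut 0.84 [308. 218.] 260 [ 0.458 -0.181  0.02 ]
side offcut 0.35 [175. 346.] 2144 [0.674 0.394 0.02 ]
side offcut 0.17 [232. 213.] 979 [ 0.709 -0.151  0.02 ]
side catch 0.55 [254. 259.] 139 [0.579 0.068 0.02 ]
side bottle 0.75 [176. 346.] 2063 [0.672 0.393 0.02 ]
side mug 0.73 [246. 183.] 566 [ 0.72  -0.362  0.02 ]
side wheel 0.56 [232. 214.] 996 [ 0.707 -0.143  0.02 ]
side hammer 0.86 [189. 262.] 959 [0.751 0.125 0.02 ]
side brush 0.62 [309. 380.] 1559 [0.377 0.411 0.02 ]
side brush 0.27 [235. 214.] 1025 [ 0.698 -0.147  0.02 ]
side wrench 0.75 [320. 279.] 458 [0.386 0.107 0.02 ]
```

View pics/scene.png

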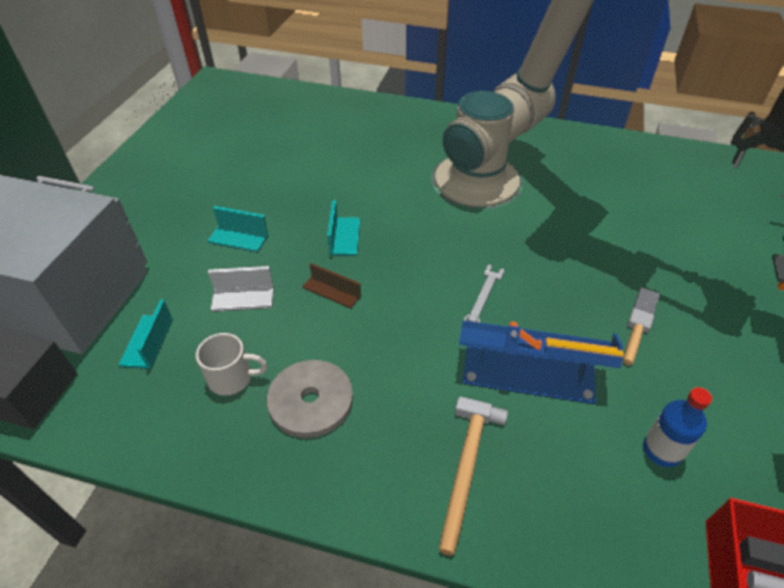

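View pics/side.png

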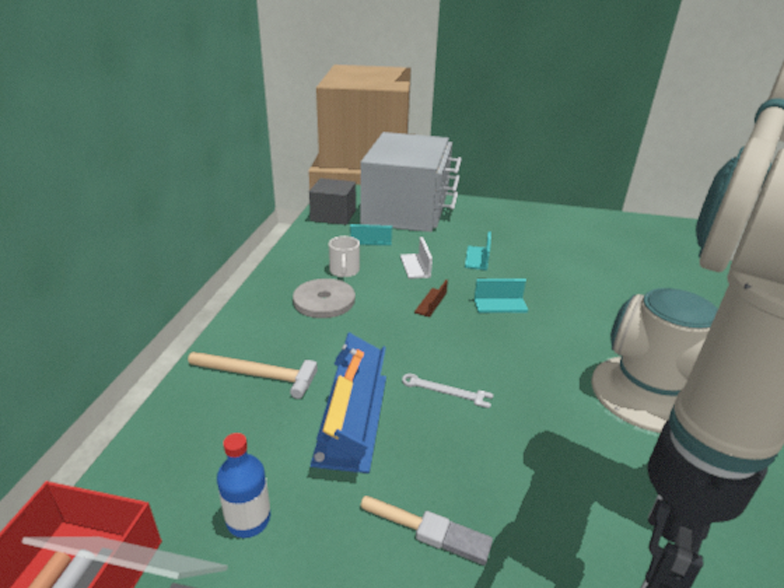

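Candidates, in native scene pixels: bright aluminium (173,204), turquoise (170,163), (247,168) and (106,243), and the brown offcut (237,204). By the description I choose the bright one at (173,204). In the native scene picture the rack is at about (387,247), with its keeper in yellow. Next I fit the poses.

```bash
cat >> h.py <<'E'
from scipy.optimize import minimize
def Rz(a): c,s=np.cos(a),np.sin(a); return np.array([[c,-s,0],[s,c,0],[0,0,1]])
def box(x0,x1,y0,y1,z0,z1): return np.array([[x,y,z] for x in(x0,x1) for y in(y0,y1) for z in(z0,z1)])/1000.
ANG=[box(-4,4,-60,60,-30,30),box(-4,56,-60,60,-30,-22)]
c,s=np.cos(np.pi/6),np.sin(np.pi/6); R30=np.array([[c,0,-s],[0,1,0],[s,0,c]])
def T_ang(q): return Rz(q[2]),np.array([q[0],q[1],.03])
def T_tr(q): return Rz(q[2])@R30,np.array([q[0],q[1],.06])
def sil(p,boxes,R,t,pj=proj):
    m=np.zeros((420*4,560*4),np.uint8)
    for b in boxes:
        cv2.fillConvexPoly(m,cv2.convexHull(np.round(pj(p,b@R.T+t)*4+1.5).astype(np.int32)),255)
    return cv2.resize(m,(560,420),interpolation=cv2.INTER_AREA)/255.
def fit(pics,masks,boxes,T,q0):
    def cost(q):
        r=0
        for p,m in zip(pics,masks):
            s_=sil(p,boxes,*T(q)); r+=1-np.minimum(s_,m).sum()/np.maximum(s_,m).sum()
        return r
    best=None
    for a in (-.3,-.1,.1,.3):
        x0=np.array(q0)+[0,0,a]
        r=minimize(cost,x0,method='Nelder-Mead',options=dict(initial_simplex=[x0,x0+[.02,0,0],x0+[0,.02,0],x0+[0,0,.15]],xatol=1e-4,fatol=1e-4))
        if best is None or r.fun<best.fun: best=r
    return best
KEEP=[box(46,73,8,135,16,20),box(69,73,8,135,0,20)]
E
cat > f.py <<'E'
from h import *
import pickle
a,b=pickle.load(open('ab.pkl','rb'))
hs=[cv2.cvtColor(p['pixels'],cv2.COLOR_RGB2HSV) for p in (a,b)]
A=[]
for p,h,xy in((a,hs[0],(173,204)),(b,hs[1],(299,187))):
    m=((h[:,:,1]<60)&(h[:,:,2]>95)).astype(np.uint8); n,l,st,cen=cv2.connectedComponentsWithStats(m)
    w=np.zeros_like(m); w[xy[1]-28:xy[1]+28,xy[0]-32:xy[0]+25]=1
    ids=l[w>0]; k=np.bincount(ids[ids>0]).argmax(); A.append((l==k)*1.); print('ang px',A[-1].sum(),cen[k])
r=fit((a,b),A,ANG,T_ang,(.49,-.39,0)); print('ang',r.x.round(4),r.fun)
Y=[]
for p,h,(x,y) in((a,hs[0],(418,248)),(b,hs[1],(242,290))):
    m=((h[:,:,0]>17)&(h[:,:,0]<32)&(h[:,:,1]>140)&(h[:,:,2]>90)).astype(np.uint8)
    w=np.zeros_like(m); w[y-35:y+35,x-45:x+45]=1; Y.append(m*w*1.); print('y px',Y[-1].sum())
# top face only visible mostly
r2=fit((a,b),Y,[KEEP[0]],T_tr,(.46,.13,0)); print('tr',r2.x.round(4),r2.fun)
pickle.dump((r.x,r2.x),open('q.pkl','wb'))
ims=[]
for p,cr in((a,(130,150,460,300)),(b,(200,140,350,350))):
    im=cv2.resize(p['pixels'][:,:,::-1].copy(),None,fx=4,fy=4,interpolation=cv2.INTER_CUBIC)
    def dr(bs,T,col):
        for bx in bs:
            u=proj(p,bx@T[0].T+T[1])*4+1.5
            for i in range(8):
                for j in range(i):
                    if bin(i^j).count('1')==1: cv2.line(im,tuple(int(v) for v in u[i]),tuple(int(v) for v in u[j]),col,1,cv2.LINE_AA)
    dr(ANG,T_ang(r.x),(0,0,255)); dr(KEEP+[box(0,73,-140,135,0,0),box(-5,0,-140,135,0,12),box(46,60,-60,0,2,41)],T_tr(r2.x),(255,255,255))
    x0,y0,x1,y1=[4*v for v in cr]; c_=im[y0:y1,x0:x1]; ims.append(c_)
cv2.imwrite('pics/f1.png',cv2.resize(ims[0],(800,int(800*ims[0].shape[0]/ims[0].shape[1]))))
cv2.imwrite('pics/f2.png',ims[1][:, :600][:840] if 0 else cv2.resize(ims[1],(428,600)))
E
python3 f.py; python3 -c "
from rig import *;s=get_state();print(s['position'],s['ee_rot'],s['width'],s['contact_force'],tips_ahead,s['clock'])"
```

```text
ang px 1352.0 [172.11612426 205.60946746]
ang px 438.0 [298.55936073 186.66438356]
ang [ 0.5043 -0.4001  0.36  ] 0.10496042095648339
y px 280.0
y px 14.0
tr [0.5185 0.2044 0.0843] 1.114452825899265
[0.16434529 0.55105628 0.24236626] [-4.09833963e-05  8.01806513e-01  5.97583726e-01  6.77498226e-05] 0.08535120636135833 [ 0.43960458 -1.21671254  0.27249296] 0.011 1.0
```

View pics/f1.png

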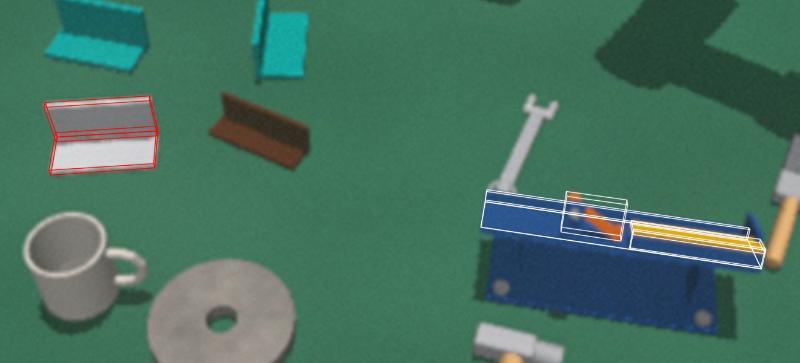

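View pics/f2.png

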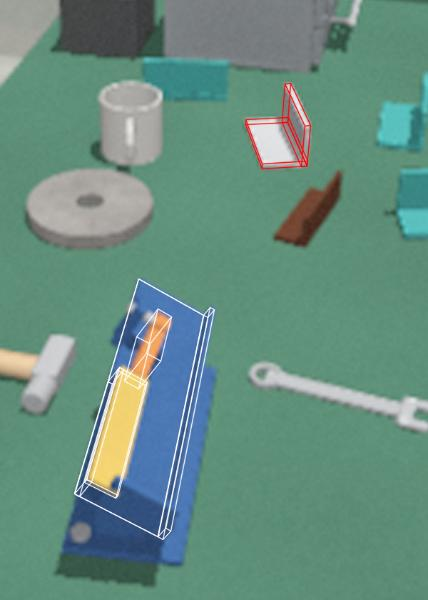

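The angle fit matches both pictures: red outline at 105,135 in the scene crop and 277,140 in the side crop. The trough fit is off in the side view because the yellow mask failed there. I refit it with a looser mask.

```bash
sed -i 's/(h\[:,:,0\]<32)&(h\[:,:,1\]>140)/(h[:,:,0]<34)\&(h[:,:,1]>85)/; s/(242,290)/(243,290)/' f.py; python3 f.py
```

```text
ang px 1352.0 [172.11612426 205.60946746]
ang px 438.0 [298.55936073 186.66438356]
ang [ 0.5043 -0.4001  0.36  ] 0.10496042095648339
y px 344.0
y px 468.0
tr [0.518  0.2037 0.0842] 0.3022592234974032
```

View pics/f2.png

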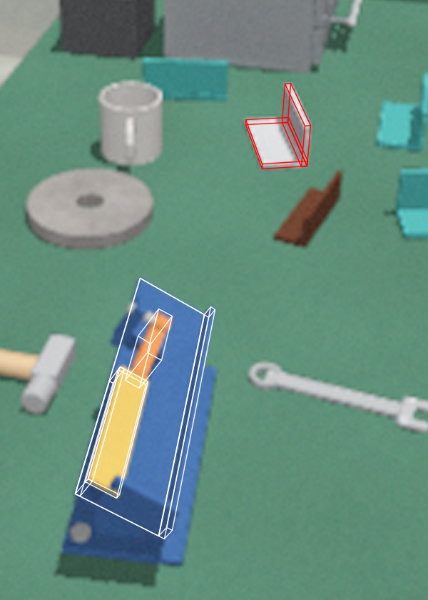

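Both fits hold now: trough origin (0.518, 0.204, 0.06) with yaw 0.084, and angle (0.504, −0.400) with yaw 0.36. The tool can only turn about the vertical. So I will grip the upright leg, rest the flat leg's free edge on the slope, open slowly so the angle tilts 30° into the trough, then push it in with closed fingers.

Request:
play_rows(
  series=[
    {"fingers": -1, "dx": 12, "dy": -34, "turn": -0.046},
    {"dx": 12, "dy": -34, "turn": -0.046},
    {"dx": 12, "dy": -34, "turn": -0.046},
    {"dx": 12, "dy": -34, "turn": -0.046},
    {"dx": 12, "dy": -34, "turn": -0.046},
    {"dx": 12, "dy": -34, "turn": -0.046},
    {"dx": 12, "dy": -34, "turn": -0.046},
    {"dx": 12, "dy": -34, "turn": -0.046},
    {"dx": 12, "dy": -34, "turn": -0.046},
    {"dx": 12, "dy": -34, "turn": -0.046},
    {"dx": 12, "dy": -34, "turn": -0.046},
    {"dx": 12, "dy": -34, "turn": -0.046},
    {"dx": 12, "dy": -34, "turn": -0.046},
    {"dx": 12, "dy": -34, "turn": -0.046},
    {"dx": 12, "dy": -34, "turn": -0.046},
    {"dx": 12, "dy": -34, "turn": -0.046},
    {"dx": 12, "dy": -34, "turn": -0.046},
    {"dx": 12, "dy": -34, "turn": -0.046},
    {"dx": 12, "dy": -34, "turn": -0.046},
    {"dx": 12, "dy": -34, "turn": -0.046},
  ],
  squeeze=40,
)

```text
invalid input at $.series[0]: expected keys fingers, dx, dy, dz, turn
```

Request:
play_rows(
  series=[
    {"fingers": -1, "dx": 12, "dy": -34, "dz": 0, "turn": -0.046},
    {"fingers": -1, "dx": 12, "dy": -34, "dz": 0, "turn": -0.046},
    {"fingers": -1, "dx": 12, "dy": -34, "dz": 0, "turn": -0.046},
    {"fingers": -1, "dx": 12, "dy": -34, "dz": 0, "turn": -0.046},
    {"fingers": -1, "dx": 12, "dy": -34, "dz": 0, "turn": -0.046},
    {"fingers": -1, "dx": 12, "dy": -34, "dz": 0, "turn": -0.046},
    {"fingers": -1, "dx": 12, "dy": -34, "dz": 0, "turn": -0.046},
    {"fingers": -1, "dx": 12, "dy": -34, "dz": 0, "turn": -0.046},
    {"fingers": -1, "dx": 12, "dy": -34, "dz": 0, "turn": -0.046},
    {"fingers": -1, "dx": 12, "dy": -34, "dz": 0, "turn": -0.046},
    {"fingers": -1, "dx": 12, "dy": -34, "dz": 0, "turn": -0.046},
    {"fingers": -1, "dx": 12, "dy": -34, "dz": 0, "turn": -0.046},
    {"fingers": -1, "dx": 12, "dy": -34, "dz": 0, "turn": -0.046},
    {"fingers": -1, "dx": 12, "dy": -34, "dz": 0, "turn": -0.046},
    {"fingers": -1, "dx": 12, "dy": -34, "dz": 0, "turn": -0.046},
    {"fingers": -1, "dx": 12, "dy": -34, "dz": 0, "turn": -0.046},
    {"fingers": -1, "dx": 12, "dy": -34, "dz": 0, "turn": -0.046},
    {"fingers": -1, "dx": 12, "dy": -34, "dz": 0, "turn": -0.046},
    {"fingers": -1, "dx": 12, "dy": -34, "dz": 0, "turn": -0.046},
    {"fingers": -1, "dx": 12, "dy": -34, "dz": 0, "turn": -0.046},
  ],
  squeeze=40,
)

```text
clock: 2.67
position: [0.4057, -0.1537, 0.2455]
ee_rot: [0.002, 0.987, 0.163, 0.011]
contact_force: [0.6, -0.3, -0.1]
width: 0.0851
```

Request:
play_rows(
  series=[
    {"fingers": -1, "dx": 12, "dy": -31, "dz": -10, "turn": 0.005},
    {"fingers": -1, "dx": 12, "dy": -31, "dz": -10, "turn": 0.005},
    {"fingers": -1, "dx": 12, "dy": -31, "dz": -10, "turn": 0.005},
    {"fingers": -1, "dx": 12, "dy": -31, "dz": -10, "turn": 0.005},
    {"fingers": -1, "dx": 12, "dy": -31, "dz": -10, "turn": 0.005},
    {"fingers": -1, "dx": 12, "dy": -31, "dz": -10, "turn": 0.005},
    {"fingers": -1, "dx": 12, "dy": -31, "dz": -10, "turn": 0.005},
    {"fingers": -1, "dx": 12, "dy": -31, "dz": -10, "turn": 0},
    {"fingers": -1, "dx": 0, "dy": 0, "dz": 0, "turn": 0},
    {"fingers": -1, "dx": 0, "dy": 0, "dz": 0, "turn": 0},
  ],
)

```text
clock: 3.5
position: [0.5069, -0.4256, 0.1605]
ee_rot: [0.006, 0.984, 0.175, 0.014]
contact_force: [-0.5, 0.2, -0.2]
width: 0.085
```

```bash
cat >> h.py <<'E'
from scipy.spatial.transform import Rotation as Ro
def wproj(p,s):
    """projector world->wrist fisheye pixels for state s"""
    q=s['ee_rot']; R=Ro.from_quat([q[1],q[2],q[3],q[0]]).as_matrix(); H=np.array(p['hand_eye']); f=210/np.tan(np.radians(p['vfov'])/2)
    def pj(_,X):
        t=(np.atleast_2d(X)-s['position'])@R; c=(t-H[:3,3])@H[:3,:3]
        r=np.linalg.norm(c[:,:2],axis=1); th=np.arctan2(r,c[:,2]); k=(f*th/np.maximum(r,1e-9))[:,None]
        return c[:,:2]*k+[p['cx'],p['cy']]
    return pj
def draw(p,pj,sets,n,sc=1.4):
    im=cv2.resize(p['pixels'][:,:,::-1].copy(),None,fx=sc,fy=sc,interpolation=cv2.INTER_CUBIC)
    for bs,T,col in sets:
        for bx in bs:
            for i in range(8):
                for j in range(i):
                    if bin(i^j).count('1')==1:
                        P=np.linspace(bx[i],bx[j],12)@T[0].T+T[1]
                        cv2.polylines(im,[np.round(pj(p,P)*sc).astype(np.int32)],False,col,1,cv2.LINE_AA)
    cv2.imwrite('pics/'+n,im)
E
python3 - <<'E'
from h import *
import pickle
qa,qt=pickle.load(open('q.pkl','rb'))
s=get_state();p=get_image('wrist'); pj=wproj(p,s)
print(s['position'].round(4) if hasattr(s['position'],'round') else s['position'],s['ee_rot'])
draw(p,pj,[(ANG,T_ang(qa),(0,0,255))],'w1.png')
E
```

```text
[ 0.5069 -0.4256  0.1605] [0.00550773 0.98441189 0.1752609  0.01365682]
```

View pics/w1.png

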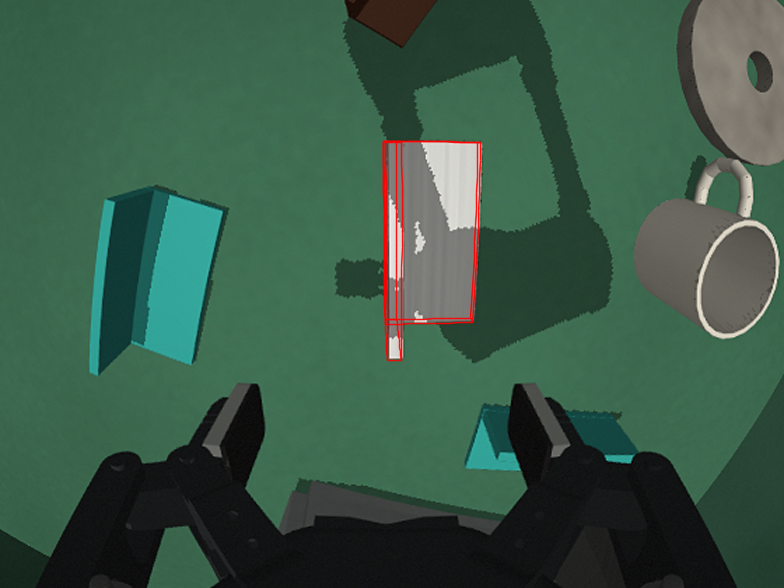

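The outline falls on the real angle (395,240), so the fit holds. TCP overshot by 25 mm in y. I correct that, descend and grip.

Request:
play_rows(
  series=[
    {"fingers": -1, "dx": -3, "dy": 13, "dz": -15, "turn": 0.004},
    {"fingers": -1, "dx": 0, "dy": 12, "dz": -15, "turn": 0.004},
    {"fingers": -1, "dx": 0, "dy": 0, "dz": -15, "turn": 0},
    {"fingers": -1, "dx": 0, "dy": 0, "dz": 0, "turn": 0},
    {"fingers": -1, "dx": 0, "dy": 0, "dz": 0, "turn": 0},
  ],
)

```text
clock: 3.97
position: [0.503, -0.396, 0.1176]
ee_rot: [0.007, 0.983, 0.18, 0.015]
contact_force: [-0.3, 0.5, -0.2]
width: 0.0854
```

Request:
play_rows(
  series=[
    {"fingers": -1, "dx": 0, "dy": -1, "dz": -20, "turn": 0},
    {"fingers": -1, "dx": 0, "dy": -1, "dz": -20, "turn": 0},
    {"fingers": -1, "dx": 0, "dy": -1, "dz": -15, "turn": 0},
    {"fingers": -1, "dx": 0, "dy": 0, "dz": -10, "turn": 0},
    {"fingers": -1, "dx": 0, "dy": 0, "dz": -4, "turn": 0},
    {"fingers": -1, "dx": 0, "dy": 0, "dz": 0, "turn": 0},
    {"fingers": -1, "dx": 0, "dy": 0, "dz": 0, "turn": 0},
  ],
)

```text
clock: 4.55
position: [0.5068, -0.3997, 0.0572]
ee_rot: [0.013, 0.983, 0.182, 0.019]
contact_force: [-0.3, 0.0, -0.2]
width: 0.0851
```

Request:
play_rows(
  series=[
    {"fingers": -1, "dx": -2, "dy": 0, "dz": -14, "turn": 0},
    {"fingers": 0.5, "dx": 0, "dy": 0, "dz": 0, "turn": 0},
    {"fingers": 1, "dx": 0, "dy": 0, "dz": 0, "turn": 0},
    {"fingers": 1, "dx": 0, "dy": 0, "dz": 0, "turn": 0},
    {"fingers": 1, "dx": 0, "dy": 0, "dz": 0, "turn": 0},
    {"fingers": 1, "dx": 0, "dy": 0, "dz": 0, "turn": 0},
    {"fingers": 1, "dx": 0, "dy": 0, "dz": 0, "turn": 0},
    {"fingers": 1, "dx": 0, "dy": 0, "dz": 0, "turn": 0},
  ],
)

```text
clock: 5.22
position: [0.5081, -0.4029, 0.0507]
ee_rot: [0.018, 0.983, 0.182, 0.023]
contact_force: [-0.5, 0.1, -3.2]
width: 0.0071
```

Request:
play_rows(
  series=[
    {"fingers": 1, "dx": 0, "dy": 0, "dz": 40, "turn": 0},
    {"fingers": 1, "dx": 0, "dy": 0, "dz": 40, "turn": 0},
    {"fingers": 1, "dx": 0, "dy": 10, "dz": 40, "turn": 0},
    {"fingers": 1, "dx": 1, "dy": 36, "dz": 20, "turn": -0.03},
    {"fingers": 1, "dx": 2, "dy": 38, "dz": 0, "turn": -0.03},
    {"fingers": 1, "dx": 2, "dy": 38, "dz": 0, "turn": -0.03},
    {"fingers": 1, "dx": 2, "dy": 38, "dz": 0, "turn": -0.03},
    {"fingers": 1, "dx": 2, "dy": 38, "dz": 0, "turn": -0.03},
    {"fingers": 1, "dx": 2, "dy": 38, "dz": 0, "turn": -0.03},
    {"fingers": 1, "dx": 2, "dy": 38, "dz": 0, "turn": -0.03},
    {"fingers": 1, "dx": 2, "dy": 38, "dz": 0, "turn": -0.03},
    {"fingers": 1, "dx": 2, "dy": 38, "dz": 0, "turn": -0.03},
    {"fingers": 1, "dx": 2, "dy": 38, "dz": 0, "turn": -0.03},
    {"fingers": 1, "dx": 2, "dy": 30, "dz": 0, "turn": 0},
    {"fingers": 1, "dx": 0, "dy": 0, "dz": 0, "turn": 0},
    {"fingers": 1, "dx": 0, "dy": 0, "dz": 0, "turn": 0},
  ],
)

```text
clock: 6.55
position: [0.5173, 0.0363, 0.1867]
ee_rot: [0.014, 1.0, 0.022, 0.013]
contact_force: [0.1, -0.9, -2.7]
width: 0.0071
```

```bash
cat > g.py <<'E'
from h import *
import pickle,sys
qa,qt=pickle.load(open('q.pkl','rb'))
def tst(n,view='side'):
    s=get_state(); q=s['ee_rot']; R=Ro.from_quat([q[1],q[2],q[3],q[0]]).as_matrix()
    Tr,tt=T_tr(qt); 
    print('t',s['clock'],'TCP',np.round(s['position'],4),'yaw',round(np.arctan2(R[1,0],R[0,0]),3),'zax',R[:,2].round(3),'w',round(s['width'],4),'F',np.round(s['contact_force'],1))
    print('TCP in trough mm',((s['position']-tt)@Tr*1000).round(1),'levelled',((s['position']-tt)@Rz(qt[2])*1000).round(1))
    return s
TR=[box(0,73,-140,135,0,0),box(-5,0,-140,135,0,12),box(46,60,-60,0,2,41)]
E
python3 - <<'E'
from g import *
s=tst('x'); w=get_image('wrist'); 
s=get_state(); b=get_image('side'); pj=wproj(w,s)
# predicted held angle: rigid with tool, jaw axis=leg normal
draw(b,proj,[(TR,T_tr(qt),(255,255,255))],'b.png',2.4)
draw(w,pj,[(TR,T_tr(qt),(255,255,255))],'w.png',1)
B=cv2.imread('pics/b.png')[380:980,430:830]; W=cv2.imread('pics/w.png')[:, 80:480]
cv2.imwrite('pics/c1.png',np.hstack([B,cv2.copyMakeBorder(W,0,180,0,0,0)]))
E
```

```text
t 6.55 TCP [0.5173 0.0363 0.1867] yaw 0.044 zax [ 0.027 -0.028 -0.999] w 0.0071 F [ 0.1 -0.9 -2.7]
TCP in trough mm [  50.6 -166.8  117.1] levelled [ -14.7 -166.8  126.7]
```

View pics/c1.png

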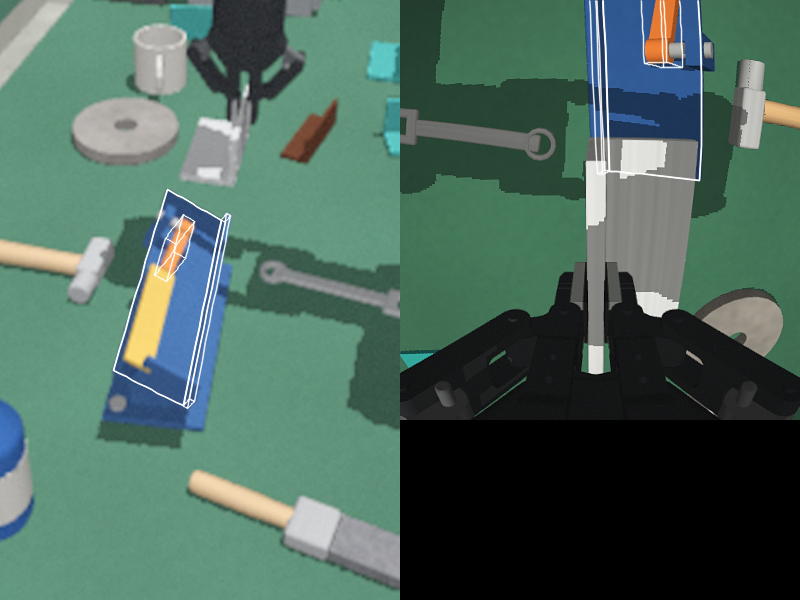

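Request:
play_rows(
  series=[
    {"fingers": 1, "dx": 6, "dy": 20, "dz": 0, "turn": 0.02},
    {"fingers": 1, "dx": 6, "dy": 20, "dz": -10, "turn": 0.02},
    {"fingers": 1, "dx": 1, "dy": 0, "dz": -20, "turn": 0},
    {"fingers": 1, "dx": 0, "dy": 0, "dz": 0, "turn": 0},
  ],
)

```text
clock: 6.98
position: [0.5319, 0.0701, 0.1564]
ee_rot: [0.016, 0.999, 0.038, 0.014]
contact_force: [-1.1, 0.2, -3.1]
width: 0.0073
```

```bash
python3 -c "
from g import *
tst(0)"
```

```text
t 6.9833 TCP [0.5319 0.0701 0.1564] yaw 0.076 zax [ 0.03  -0.03  -0.999] w 0.0073 F [-1.1  0.2 -3.1]
TCP in trough mm [  50.5 -134.3   82.2] levelled [   2.6 -134.3   96.4]
```

Request:
play_rows(
  series=[
    {"fingers": 1, "dx": -4, "dy": 7, "dz": -8, "turn": 0.008},
    {"fingers": 1, "dx": 0, "dy": 0, "dz": -5, "turn": 0},
    {"fingers": 1, "dx": 0, "dy": 0, "dz": -3, "turn": 0},
  ],
)

```text
clock: 7.23
position: [0.5284, 0.0743, 0.1404]
ee_rot: [0.016, 0.999, 0.04, 0.015]
contact_force: [-3.1, 0.5, 6.6]
width: 0.0072
```

```bash
python3 -c "
from g import *
tst(0)"
```

```text
t 7.2333 TCP [0.5284 0.0743 0.1404] yaw 0.08 zax [ 0.031 -0.031 -0.999] w 0.0072 F [-3.1  0.5  6.6]
TCP in trough mm [  39.8 -129.9   69.9] levelled [  -0.4 -129.9   80.4]
```

Contact with the slope (Fz rose from −3 to 6.6 N). Now I open slowly while sinking, so the angle leans into the trough.

Request:
play_rows(
  series=[
    {"fingers": 0.75, "dx": 0, "dy": 0, "dz": 0, "turn": 0},
    {"fingers": 0.65, "dx": 0, "dy": 0, "dz": -3, "turn": 0},
    {"fingers": 0.55, "dx": 0, "dy": 0, "dz": -3, "turn": 0},
    {"fingers": 0.45, "dx": 0, "dy": 0, "dz": -3, "turn": 0},
    {"fingers": 0.35, "dx": 0, "dy": 0, "dz": -3, "turn": 0},
    {"fingers": 0.25, "dx": 0, "dy": 0, "dz": -3, "turn": 0},
  ],
)

```text
clock: 7.73
position: [0.5254, 0.0724, 0.1263]
ee_rot: [0.017, 0.999, 0.038, 0.013]
contact_force: [-3.6, -0.4, 0.3]
width: 0.0323
```

```bash
cat > v.py <<'E'
from g import *
s=tst(0); w=get_image('wrist'); b=get_image('side'); a=get_image('scene')
pickle.dump((a,b,w,s),open('abw.pkl','wb'))
def cr(p,n,c,sc,o):
    x0,y0,x1,y1=c; im=p['pixels'][y0:y1,x0:x1,::-1]; return cv2.resize(im,o,interpolation=cv2.INTER_CUBIC)
B=cr(b,0,(215,195,325,360),1,(400,600)); W=cr(w,0,(80,0,480,420),1,(400,420)); A=cr(a,0,(300,190,460,262),1,(400,180))
cv2.imwrite('pics/'+sys.argv[1],np.hstack([B,np.vstack([W,A])]))
E
python3 v.py c2.png
```

```text
t 7.7333 TCP [0.5254 0.0724 0.1263] yaw 0.077 zax [ 0.026 -0.032 -0.999] w 0.0323 F [-3.6 -0.4  0.3]
TCP in trough mm [  30.  -131.5   59.2] levelled [  -3.6 -131.5   66.3]
```

View pics/c2.png

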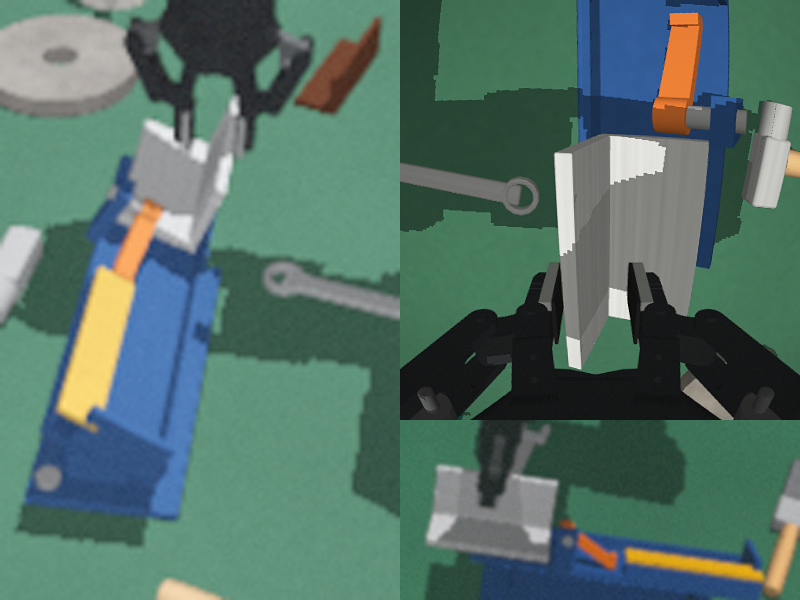

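The view (c2) shows the angle leaning about 20° on the robot-side finger, its flat leg over the trough floor and its front (wrist crop 610,135) just short of the orange hub (670,115). I keep opening.

Request:
play_rows(
  series=[
    {"fingers": 0.15, "dx": 0, "dy": 0, "dz": -3, "turn": 0},
    {"fingers": 0.05, "dx": 0, "dy": 0, "dz": -2, "turn": 0},
    {"fingers": -0.05, "dx": 0, "dy": 0, "dz": -2, "turn": 0},
    {"fingers": -0.15, "dx": 0, "dy": 0, "dz": -2, "turn": 0},
    {"fingers": -0.25, "dx": 0, "dy": 0, "dz": 0, "turn": 0},
    {"fingers": -0.35, "dx": 0, "dy": 0, "dz": 0, "turn": 0},
  ],
)

```text
clock: 8.38
position: [0.5293, 0.0726, 0.1176]
ee_rot: [0.017, 0.999, 0.039, 0.016]
contact_force: [-0.2, -0.1, -0.7]
width: 0.0577
```

```bash
python3 v.py c3.png
```

```text
t 8.3833 TCP [0.5293 0.0726 0.1176] yaw 0.078 zax [ 0.034 -0.032 -0.999] w 0.0577 F [-0.2 -0.1 -0.7]
TCP in trough mm [  29.  -131.6   49.8] levelled [   0.3 -131.6   57.6]
```

View pics/c3.png

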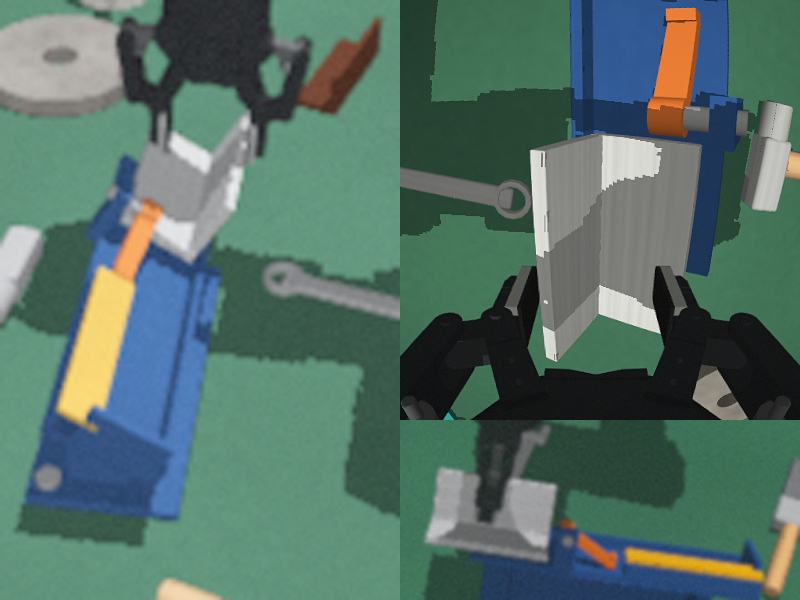

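The view (c3) shows the angle down in the trough, leaning well, with no force on the gripper. The front is at wrist crop (600,138), short of the hub. I check its pose with a numeric fit over the three cameras.

```bash
cat > p.py <<'E'
from g import *
def pose(pics,s,q0,verbose=1):
    Tr,tt=T_tr(qt); D=[]
    for p in pics:
        w='hand_eye' in p; pj=wproj(p,s) if w else proj
        c0=pj(p,(np.array([q0[:3]])*1e-3)@Tr.T+tt)[0]
        ms=[m for m in masks_of(p,'angle_mid') if np.hypot(*(np.array(m['xy'])-c0))<(150 if w else 40)]
        hsv=cv2.cvtColor(p['pixels'],cv2.COLOR_RGB2HSV)
        if not ms: print('no mask'); continue
        m=ms[0]['region'].astype(float); ig=(hsv[:,:,2]<60)
        if not w: ig=cv2.dilate(ig.astype(np.uint8),np.ones((3,3)))>0
        D.append((p,pj,m,~ig)); print('mask',ms[0]['p'],m.sum(),ms[0]['xy'],c0)
    def cost(q,each=False):
        R=Tr@Ro.from_euler('yxz',q[3:]).as_matrix(); t=Tr@(q[:3]*1e-3)+tt; e=[]
        for p,pj,m,k in D:
            z=sil(p,ANG,R,t,pj); e.append(1-np.minimum(z,m)[k].sum()/np.maximum(z,m)[k].sum())
        return e if each else sum(e)
    x=np.array(q0,float)
    for _ in range(3):
        S=np.vstack([x]+[x+d for d in np.diag([5,5,5,.1,.06,.06])])
        r=minimize(cost,x,method='Nelder-Mead',options=dict(initial_simplex=S,maxfev=500,xatol=.05,fatol=1e-4)); x=r.x
    print('pose x,y,z mm, roll,pitch,yaw rel trough',x.round(3),np.round(cost(x,True),3))
    return x
if __name__=='__main__':
    s=get_state(); w=get_image('wrist');a=get_image('scene');b=get_image('side'); tst(0)
    pose([w,a,b],s,[float(v) for v in sys.argv[1:4]]+[0,0,0])
E
python3 p.py 6 -127 30
```

```text
t 8.6833 TCP [0.5286 0.0726 0.1176] yaw 0.078 zax [ 0.033 -0.032 -0.999] w 0.0578 F [ 0.3  0.1 -0.6]
TCP in trough mm [  28.5 -131.6   50.1] levelled [  -0.4 -131.6   57.6]
mask 0.75 28363.0 [286.5, 223.4] [256.6727035 253.7139267]
mask 0.84 1251.0 [341.8, 228.7] [335.87583851 223.44918383]
mask 0.58 727.0 [266.3, 244.5] [274.45237665 244.68463287]
pose x,y,z mm, roll,pitch,yaw rel trough [ 5.25400e+00 -1.25061e+02  3.03270e+01  2.00000e-03  1.40000e-02
 -3.50000e-02] [0.035 0.056 0.192]
```

Step 1 is met: the angle is at x 5, y −125, z 30 mm in the trough frame and well aligned. Next I rise, close, turn the jaws lengthways and go behind its rear end.

Request:
play_rows(
  series=[
    {"fingers": -0.45, "dx": 0, "dy": 0, "dz": 12, "turn": 0},
    {"fingers": -0.5, "dx": 0, "dy": 0, "dz": 30, "turn": 0},
    {"fingers": -0.5, "dx": 0, "dy": 0, "dz": 35, "turn": 0},
    {"fingers": 1, "dx": 1, "dy": -9, "dz": 0, "turn": -0.122},
    {"fingers": 1, "dx": 1, "dy": -9, "dz": 0, "turn": -0.122},
    {"fingers": 1, "dx": 1, "dy": -9, "dz": 0, "turn": -0.122},
    {"fingers": 1, "dx": 1, "dy": -9, "dz": 0, "turn": -0.122},
    {"fingers": 1, "dx": 1, "dy": -9, "dz": 0, "turn": -0.122},
    {"fingers": 1, "dx": 1, "dy": -9, "dz": 0, "turn": -0.122},
    {"fingers": 1, "dx": 1, "dy": -9, "dz": 0, "turn": -0.122},
    {"fingers": 1, "dx": 1, "dy": -9, "dz": 0, "turn": -0.122},
    {"fingers": 1, "dx": 0, "dy": -9, "dz": 0, "turn": -0.122},
    {"fingers": 1, "dx": 0, "dy": -5, "dz": 0, "turn": -0.122},
    {"fingers": 1, "dx": 0, "dy": 0, "dz": 0, "turn": -0.122},
    {"fingers": 1, "dx": 0, "dy": 0, "dz": 0, "turn": -0.122},
    {"fingers": 1, "dx": 0, "dy": 0, "dz": 0, "turn": -0.1},
  ],
)

```text
clock: 10.17
position: [0.5361, -0.0175, 0.1993]
ee_rot: [0.021, 0.721, -0.693, 0.002]
contact_force: [0.3, -0.2, 0.5]
width: -0.0001
```

```bash
python3 p.py 6 -125 30
```

```text
t 10.3167 TCP [ 0.5361 -0.0174  0.1993] yaw -1.522 zax [-0.027 -0.034 -0.999] w -0.0001 F [-0.   0.5  0.1]
TCP in trough mm [  69.2 -221.8  120.9] levelled [  -0.5 -221.8  139.3]
mask 0.88 14779.0 [156.1, 204.3] [154.61271766 225.63103512]
mask 0.67 1449.0 [338.0, 226.7] [336.65467745 223.56069997]
mask 0.72 763.0 [266.7, 245.4] [274.36327757 245.13184376]
pose x,y,z mm, roll,pitch,yaw rel trough [ 5.43000e+00 -1.25032e+02  3.00240e+01 -3.00000e-03 -1.70000e-02
 -6.00000e-03] [0.025 0.036 0.215]
```

Request:
play_rows(
  series=[
    {"fingers": 1, "dx": 0, "dy": 0, "dz": -38, "turn": 0.02},
    {"fingers": 1, "dx": 0, "dy": 0, "dz": -38, "turn": 0.015},
    {"fingers": 1, "dx": 0, "dy": 0, "dz": -30, "turn": 0},
    {"fingers": 1, "dx": 0, "dy": 0, "dz": -2, "turn": 0},
    {"fingers": 1, "dx": 0, "dy": 0, "dz": 0, "turn": 0},
  ],
)

```text
clock: 10.88
position: [0.5386, -0.0169, 0.0918]
ee_rot: [0.018, 0.739, -0.673, 0.007]
contact_force: [-0.2, 0.4, 0.0]
width: -0.0001
```

```bash
python3 -c "
from g import *
tst(0)"
```

```text
t 10.8833 TCP [ 0.5386 -0.0169  0.0918] yaw -1.478 zax [-0.014 -0.036 -0.999] w -0.0001 F [-0.2  0.4  0. ]
TCP in trough mm [  17.7 -221.6   26.6] levelled [   2.  -221.6   31.8]
```

Request:
play_rows(
  series=[
    {"fingers": 1, "dx": -3, "dy": 8, "dz": -5, "turn": 0},
    {"fingers": 1, "dx": -1, "dy": 8, "dz": -1, "turn": 0},
    {"fingers": 1, "dx": -1, "dy": 8, "dz": 0, "turn": 0},
    {"fingers": 1, "dx": -1, "dy": 8, "dz": 0, "turn": 0},
  ],
)

```text
clock: 11.22
position: [0.5356, 0.016, 0.09]
ee_rot: [0.016, 0.739, -0.674, 0.01]
contact_force: [-0.2, -6.8, -1.0]
width: 0.0001
```

```bash
python3 p.py 6 -122 30
```

```text
t 11.3667 TCP [0.5356 0.0167 0.0899] yaw -1.478 zax [-0.007 -0.037 -0.999] w -0.0003 F [1.  1.4 1. ]
TCP in trough mm [  16.5 -187.9   25. ] levelled [   1.8 -187.9   29.9]
no mask
mask 0.62 1201.0 [339.1, 229.6] [337.82352692 223.72805882]
mask 0.8 833.0 [266.4, 247.3] [274.2290945  245.80534263]
pose x,y,z mm, roll,pitch,yaw rel trough [ 4.41300e+00 -1.20745e+02  3.18610e+01 -1.10000e-02  8.00000e-03
 -5.00000e-03] [0.07  0.128]
```

Request:
play_rows(
  series=[
    {"fingers": 1, "dx": -2, "dy": 8, "dz": -2, "turn": 0},
    {"fingers": 1, "dx": -2, "dy": 8, "dz": -2, "turn": 0},
    {"fingers": 1, "dx": -1, "dy": 8, "dz": -1, "turn": 0},
    {"fingers": 1, "dx": -1, "dy": 8, "dz": 0, "turn": 0},
    {"fingers": 1, "dx": -1, "dy": 8, "dz": 0, "turn": 0},
  ],
)

```text
clock: 11.93
position: [0.5332, 0.0455, 0.0885]
ee_rot: [0.021, 0.74, -0.672, 0.021]
contact_force: [1.1, -3.9, 1.3]
width: 0.0001
```

```bash
python3 p.py 5 -85 30
```

```text
t 12.0833 TCP [0.5327 0.0474 0.0882] yaw -1.474 zax [ 0.003 -0.056 -0.998] w -0.0004 F [1.3 0.5 4.4]
TCP in trough mm [  15.4 -157.    23.7] levelled [   1.5 -157.    28.2]
mask 0.93 31447.0 [138.6, 260.2] [131.50403281 307.71491693]
mask 0.56 986.0 [351.3, 225.8] [352.30046685 225.67020379]
mask 0.82 901.0 [266.5, 253.9] [272.84363389 254.56722219]
pose x,y,z mm, roll,pitch,yaw rel trough [ 8.6500e-01 -9.1436e+01  3.0377e+01 -9.8000e-02 -2.3000e-02 -4.0000e-03] [0.12  0.179 0.177]
```

```bash
python3 v.py c4.png
```

```text
t 12.2333 TCP [0.5326 0.0472 0.0881] yaw -1.475 zax [ 0.002 -0.055 -0.998] w -0.0002 F [2.5 2.2 4.4]
TCP in trough mm [  15.3 -157.2   23.6] levelled [   1.5 -157.2   28.1]
```

View pics/c4.png

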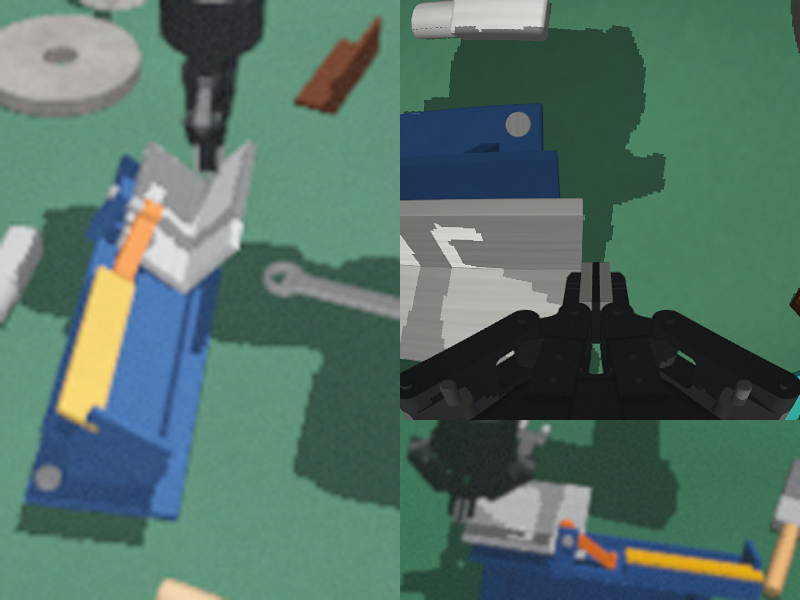

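The view (c4) shows the finger (wrist crop 597,290) on the rear end of the angle. The front has just reached the catch in the side crop (150,205) and nothing is jammed. I push on.

Request:
play_rows(
  series=[
    {"fingers": 1, "dx": -1, "dy": 6, "dz": 2, "turn": 0},
    {"fingers": 1, "dx": -1, "dy": 9, "dz": 0, "turn": 0},
    {"fingers": 1, "dx": -1, "dy": 9, "dz": 0, "turn": 0},
    {"fingers": 1, "dx": -1, "dy": 9, "dz": 0, "turn": 0},
    {"fingers": 1, "dx": -1, "dy": 9, "dz": 0, "turn": 0},
  ],
)

```text
clock: 12.8
position: [0.5282, 0.0856, 0.0893]
ee_rot: [0.023, 0.74, -0.672, 0.023]
contact_force: [2.6, -3.5, 1.8]
width: 0.0
```

```bash
sed -i 's/\[w,a,b\],s/([w,a,b] if len(sys.argv)<5 else [a,b]),s/' p.py; python3 p.py 5 -60 30 n
```

```text
t 12.95 TCP [0.5281 0.0859 0.0894] yaw -1.473 zax [ 0.002 -0.066 -0.998] w 0.0001 F [ 2.6 -4.5  1.7]
TCP in trough mm [  14.8 -118.3   25.3] levelled [   0.2 -118.3   29.4]
mask 0.76 858.0 [373.3, 228.0] [362.133395   227.07777505]
mask 0.67 912.0 [267.2, 263.3] [271.63536839 260.66983989]
pose x,y,z mm, roll,pitch,yaw rel trough [ 5.4000e-02 -5.1839e+01  3.5696e+01 -1.0700e-01 -2.2000e-02 -1.1000e-02] [0.257 0.214]
```

Fx of 2.6 N and the fitted roll of −0.1 suggest the finger drags the leg toward the robot. I back off a little, let it settle, and check.

Request:
play_rows(
  series=[
    {"fingers": 1, "dx": 1, "dy": -10, "dz": 0, "turn": 0},
    {"fingers": 1, "dx": 2, "dy": -10, "dz": 0, "turn": 0},
    {"fingers": 1, "dx": 1, "dy": 0, "dz": 0, "turn": 0},
  ],
)

```text
clock: 13.3
position: [0.5279, 0.0677, 0.0878]
ee_rot: [0.025, 0.74, -0.671, 0.018]
contact_force: [-0.7, 0.0, -0.2]
width: -0.0002
```

```bash
python3 p.py 4 -52 30 n
python3 - <<'E'
from g import *
s=get_state();w=get_image('wrist');b=get_image('side');a=get_image('scene')
Tr,tt=T_tr(qt); M=(Tr,Tr@np.array([.004,-.052,.030])+tt)
S=[(ANG,M,(0,0,255))]
draw(b,proj,S,'b.png',4);draw(a,proj,S,'a.png',4);draw(w,wproj(w,s),S,'w.png',1)
B=cv2.imread('pics/b.png')[800:1400,880:1280];A=cv2.imread('pics/a.png')[780:1080,1280:1680];W=cv2.imread('pics/w.png')[120:420,0:400]
cv2.imwrite('pics/c5.png',np.hstack([B,np.vstack([A,W])]))
E
```

```text
t 13.45 TCP [0.5283 0.0685 0.0879] yaw -1.473 zax [-0.005 -0.06  -0.998] w 0.0001 F [-0.1  0.9 -0.1]
TCP in trough mm [  13.  -135.6   24.7] levelled [  -1.  -135.6   27.9]
mask 0.84 1100.0 [365.3, 226.3] [365.28144979 227.39751017]
mask 0.79 740.0 [264.8, 261.2] [271.5711812  262.86222483]
pose x,y,z mm, roll,pitch,yaw rel trough [ 4.6170e+00 -5.3033e+01  3.3084e+01  3.0000e-02  1.3000e-02 -3.0000e-02] [0.238 0.3  ]
```

View pics/c5.png

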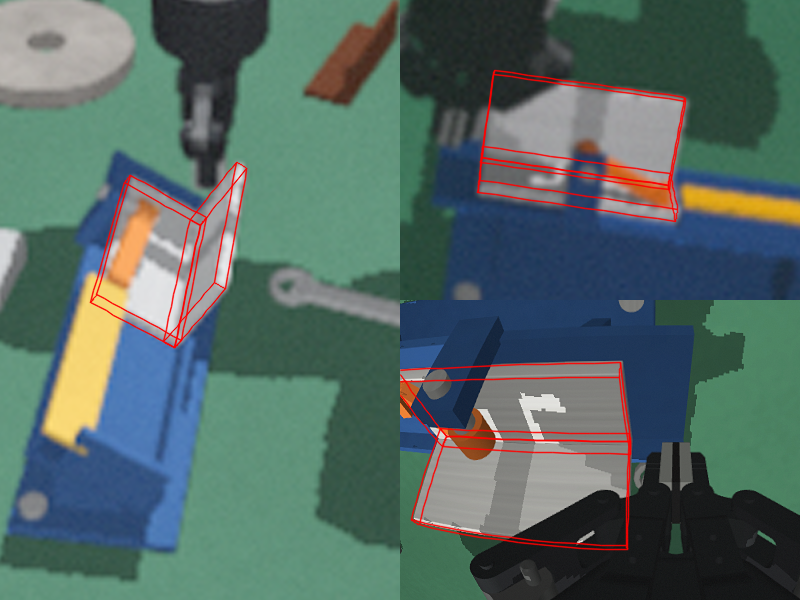

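The view (c5) shows the seated outline at y = −52 matching in all three cameras. The catch is up on the leg (side crop 140,240) and backing off cleared the roll, so step 2 is satisfied. I continue pushing with less sideways pull.

Request:
play_rows(
  series=[
    {"fingers": 1, "dx": 3, "dy": 5, "dz": -2, "turn": 0},
    {"fingers": 1, "dx": 0, "dy": 5, "dz": -1, "turn": 0},
    {"fingers": 1, "dx": -0.5, "dy": 8, "dz": 0, "turn": 0},
    {"fingers": 1, "dx": -0.5, "dy": 8, "dz": 0, "turn": 0},
    {"fingers": 1, "dx": -0.5, "dy": 8, "dz": 0, "turn": 0},
    {"fingers": 1, "dx": -0.5, "dy": 8, "dz": 0, "turn": 0},
    {"fingers": 1, "dx": -0.5, "dy": 8, "dz": 0, "turn": 0},
  ],
)

```text
clock: 14.28
position: [0.5305, 0.1212, 0.0855]
ee_rot: [0.025, 0.741, -0.671, 0.021]
contact_force: [0.8, -3.3, 0.1]
width: 0.0002
```

```bash
python3 p.py 4 -25 30 n
```

```text
t 14.4333 TCP [0.5306 0.1219 0.0855] yaw -1.471 zax [-0.001 -0.063 -0.998] w -0.0003 F [ 0.5 -0.   0.1]
TCP in trough mm [ 17.7 -82.6  19.2] levelled [  5.7 -82.6  25.5]
mask 0.67 838.0 [385.7, 230.4] [375.96515131 228.92650804]
mask 0.9 776.0 [261.6, 272.1] [270.19715709 269.84576093]
pose x,y,z mm, roll,pitch,yaw rel trough [ 4.1000e-02 -1.5676e+01  3.6222e+01  1.9300e-01  6.0000e-03 -8.7000e-02] [0.364 0.288]
```

Request:
play_rows(
  series=[
    {"fingers": 1, "dx": -1, "dy": -8, "dz": 1, "turn": 0},
    {"fingers": 1, "dx": -4, "dy": 0, "dz": 1, "turn": 0},
    {"fingers": 1, "dx": 0, "dy": 0, "dz": 0, "turn": 0},
  ],
)

```text
clock: 14.78
position: [0.5248, 0.112, 0.0874]
ee_rot: [0.024, 0.741, -0.671, 0.02]
contact_force: [-0.5, -0.5, 0.0]
width: 0.0002
```

```bash
cat > e.py <<'E'
from p import *
# wrist+scene+side check of nominal seat with only y free, using low-saturation bright pixels
s=tst(0); w=get_image('wrist');b=get_image('side');a=get_image('scene'); Tr,tt=T_tr(qt)
for nm,p,pj in(('w',w,wproj(w,s)),('b',b,proj),('a',a,proj)):
    h=cv2.cvtColor(p['pixels'],cv2.COLOR_RGB2HSV); m=((h[:,:,1]<60)&(h[:,:,2]>95))*1.; y0=float(sys.argv[1]); best=[]
    for roll in(-.1,0,.1):
      for yaw in (-.06,0,.06):
        for y in np.arange(y0-16,y0+16.1,2):
            R=Tr@Ro.from_euler('yz',[roll,yaw]).as_matrix(); x=4 if yaw==0 else 8
            z=sil(p,ANG,R,Tr@np.array([x/1e3+.03*min(roll,0),y/1e3,.03])+tt,pj)
            best.append(((z*m).sum()-(z*(1-m)).sum()*.5-0,roll,yaw,y))
    best.sort(reverse=True); print(nm,[tuple(np.round(v,2)) for v in best[:4]])
E
python3 e.py -16
```

```text
t 14.7833 TCP [0.5248 0.112  0.0874] yaw -1.472 zax [-0.003 -0.063 -0.998] w 0.0002 F [-0.5 -0.5  0. ]
TCP in trough mm [ 12.9 -92.   24.2] levelled [ -0.9 -92.   27.4]
w [(np.float64(16044.05), np.float64(0.1), np.float64(0.0), np.float64(-14.0)), (np.float64(15942.75), np.float64(0.1), np.float64(0.0), np.float64(-16.0)), (np.float64(15803.7), np.float64(0.0), np.float64(0.0), np.float64(-14.0)), (np.float64(15750.0), np.float64(0.0), np.float64(0.0), np.float64(-16.0))]
b [(np.float64(758.5), np.float64(0.0), np.float64(0.0), np.float64(-18.0)), (np.float64(758.17), np.float64(0.0), np.float64(0.0), np.float64(-16.0)), (np.float64(750.02), np.float64(0.0), np.float64(0.0), np.float64(-14.0)), (np.float64(744.79), np.float64(-0.1), np.float64(0.06), np.float64(-16.0))]
a [(np.float64(745.36), np.float64(0.0), np.float64(0.06), np.float64(-14.0)), (np.float64(742.15), np.float64(0.0), np.float64(0.0), np.float64(-14.0)), (np.float64(741.66), np.float64(0.0), np.float64(0.0), np.float64(-12.0)), (np.float64(738.76), np.float64(0.0), np.float64(0.06), np.float64(-12.0))]
```

Request:
play_rows(
  series=[
    {"fingers": 1, "dx": 1, "dy": 8, "dz": 0, "turn": 0},
    {"fingers": 1, "dx": -0.6, "dy": 8, "dz": 0, "turn": 0},
    {"fingers": 1, "dx": -0.6, "dy": 8, "dz": 0, "turn": 0},
    {"fingers": 1, "dx": -0.6, "dy": 8, "dz": 0, "turn": 0},
    {"fingers": 1, "dx": -0.6, "dy": 8, "dz": 0, "turn": 0},
    {"fingers": 1, "dx": -0.6, "dy": 8, "dz": 0, "turn": 0},
  ],
)

```text
clock: 15.43
position: [0.523, 0.1612, 0.0873]
ee_rot: [0.027, 0.74, -0.671, 0.022]
contact_force: [-0.3, -3.6, 1.4]
width: -0.0
```

```bash
python3 e.py 20
```

```text
t 15.4333 TCP [0.523  0.1612 0.0873] yaw -1.472 zax [-0.004 -0.068 -0.998] w -0.0 F [-0.3 -3.6  1.4]
TCP in trough mm [ 14.9 -42.8  22.9] levelled [  1.5 -42.8  27.3]
w [(np.float64(13045.6), np.float64(0.1), np.float64(0.0), np.float64(32.0)), (np.float64(13017.54), np.float64(0.1), np.float64(0.0), np.float64(30.0)), (np.float64(12922.12), np.float64(0.0), np.float64(0.0), np.float64(30.0)), (np.float64(12891.82), np.float64(0.0), np.float64(0.0), np.float64(32.0))]
b [(np.float64(823.27), np.float64(0.0), np.float64(0.0), np.float64(30.0)), (np.float64(822.35), np.float64(0.0), np.float64(0.0), np.float64(32.0)), (np.float64(809.29), np.float64(0.0), np.float64(0.0), np.float64(28.0)), (np.float64(806.6), np.float64(0.0), np.float64(0.0), np.float64(34.0))]
a [(np.float64(633.62), np.float64(-0.1), np.float64(0.06), np.float64(34.0)), (np.float64(631.05), np.float64(-0.1), np.float64(0.06), np.float64(36.0)), (np.float64(626.45), np.float64(-0.1), np.float64(0.0), np.float64(36.0)), (np.float64(622.55), np.float64(-0.1), np.float64(0.0), np.float64(34.0))]
```

Request:
play_rows(
  series=[
    {"fingers": 1, "dx": -1, "dy": 8, "dz": 0, "turn": 0},
    {"fingers": 1, "dx": -1, "dy": 8, "dz": 0, "turn": 0},
    {"fingers": 1, "dx": -0.8, "dy": 8, "dz": 0, "turn": 0},
  ],
)

```text
clock: 15.83
position: [0.5209, 0.1859, 0.0873]
ee_rot: [0.026, 0.74, -0.671, 0.022]
contact_force: [1.0, -1.9, 0.6]
width: 0.0001
```

```bash
python3 e.py 52
```

```text
t 15.8333 TCP [0.5209 0.1859 0.0873] yaw -1.473 zax [-0.002 -0.069 -0.998] w 0.0001 F [ 1.  -1.9  0.6]
TCP in trough mm [ 14.9 -18.   22.9] levelled [  1.4 -18.   27.3]
w [(np.float64(11777.15), np.float64(-0.1), np.float64(0.0), np.float64(58.0)), (np.float64(11708.01), np.float64(-0.1), np.float64(0.0), np.float64(60.0)), (np.float64(11599.64), np.float64(-0.1), np.float64(0.0), np.float64(62.0)), (np.float64(11596.13), np.float64(-0.1), np.float64(0.0), np.float64(56.0))]
b [(np.float64(734.84), np.float64(-0.1), np.float64(0.0), np.float64(48.0)), (np.float64(730.11), np.float64(-0.1), np.float64(0.0), np.float64(44.0)), (np.float64(729.67), np.float64(-0.1), np.float64(0.0), np.float64(46.0)), (np.float64(725.62), np.float64(0.0), np.float64(0.0), np.float64(54.0))]
a [(np.float64(604.48), np.float64(-0.1), np.float64(0.0), np.float64(60.0)), (np.float64(603.1), np.float64(-0.1), np.float64(0.0), np.float64(62.0)), (np.float64(600.62), np.float64(-0.1), np.float64(0.06), np.float64(60.0)), (np.float64(595.66), np.float64(-0.1), np.float64(0.0), np.float64(58.0))]
```

Request:
play_rows(
  series=[
    {"fingers": 1, "dx": -0.5, "dy": 6, "dz": 0, "turn": 0},
    {"fingers": 1, "dx": -0.5, "dy": 6, "dz": 0, "turn": 0},
  ],
)

```text
clock: 16.15
position: [0.5195, 0.198, 0.0872]
ee_rot: [0.026, 0.74, -0.671, 0.022]
contact_force: [0.5, -2.1, -0.0]
width: -0.0002
```

```bash
python3 e.py 62
```

```text
t 16.15 TCP [0.5195 0.198  0.0872] yaw -1.473 zax [-0.003 -0.069 -0.998] w -0.0002 F [ 0.5 -2.1 -0. ]
TCP in trough mm [14.6 -5.9 23. ] levelled [ 1.1 -5.9 27.2]
w [(np.float64(10978.59), np.float64(-0.1), np.float64(0.0), np.float64(70.0)), (np.float64(10942.41), np.float64(-0.1), np.float64(0.0), np.float64(72.0)), (np.float64(10783.29), np.float64(-0.1), np.float64(0.0), np.float64(68.0)), (np.float64(10746.27), np.float64(-0.1), np.float64(0.0), np.float64(74.0))]
b [(np.float64(647.94), np.float64(-0.1), np.float64(0.0), np.float64(48.0)), (np.float64(647.92), np.float64(-0.1), np.float64(0.0), np.float64(56.0)), (np.float64(647.75), np.float64(0.0), np.float64(0.0), np.float64(64.0)), (np.float64(647.47), np.float64(0.0), np.float64(0.0), np.float64(62.0))]
a [(np.float64(572.35), np.float64(-0.1), np.float64(0.0), np.float64(72.0)), (np.float64(571.12), np.float64(-0.1), np.float64(0.0), np.float64(70.0)), (np.float64(566.91), np.float64(-0.1), np.float64(0.06), np.float64(72.0)), (np.float64(564.6), np.float64(-0.1), np.float64(0.0), np.float64(74.0))]
```

Request:
play_rows(
  series=[
    {"fingers": 1, "dx": -0.3, "dy": 4, "dz": 0, "turn": 0},
  ],
)

```text
clock: 16.38
position: [0.5193, 0.2003, 0.0872]
ee_rot: [0.028, 0.741, -0.67, 0.023]
contact_force: [2.2, -13.2, 1.5]
width: -0.0
```

Request:
play_rows(
  series=[
    {"fingers": 1, "dx": -0.3, "dy": 3, "dz": 0, "turn": 0},
  ],
)

```text
clock: 16.47
position: [0.5193, 0.2002, 0.0873]
ee_rot: [0.03, 0.742, -0.669, 0.026]
contact_force: [2.5, -11.3, 0.2]
width: 0.0002
```

The force jumped to 13 N: the angle is on the end stop. I retreat along the trough, then rise.

Request:
play_rows(
  series=[
    {"fingers": 1, "dx": 0.5, "dy": -6, "dz": 0, "turn": 0},
    {"fingers": 1, "dx": 1, "dy": -15, "dz": 0, "turn": 0},
    {"fingers": 1, "dx": 2, "dy": -25, "dz": 0, "turn": 0},
    {"fingers": 1, "dx": 2, "dy": -30, "dz": 0, "turn": 0},
    {"fingers": 1, "dx": 2, "dy": -30, "dz": 2, "turn": 0},
    {"fingers": 1, "dx": 0, "dy": -35, "dz": 10, "turn": 0},
    {"fingers": 1, "dx": 0, "dy": -30, "dz": 35, "turn": 0},
    {"fingers": 1, "dx": 0, "dy": 0, "dz": 38, "turn": 0},
    {"fingers": 1, "dx": 0, "dy": 0, "dz": 38, "turn": 0},
  ],
)

```text
clock: 17.22
position: [0.5202, 0.0282, 0.2022]
ee_rot: [0.032, 0.741, -0.67, 0.015]
contact_force: [0.6, 1.7, -1.0]
width: 0.0001
```

```bash
python3 e.py 65
python3 - <<'E'
from g import *
s=get_state();w=get_image('wrist');b=get_image('side');a=get_image('scene')
Tr,tt=T_tr(qt); M=(Tr,Tr@np.array([.004,.067,.030])+tt)
S=[(ANG,M,(0,0,255))]
for p in (w,b,a):
    for m in masks_of(p,'catch')[:2]: print('catch',m['p'],m['xy'],m['region'].sum())
draw(b,proj,S,'b.png',5);draw(a,proj,S,'a.png',4)
u=proj(b,tt[None])[0]*5; x,y=int(u[0])-180,int(u[1])-300
B=cv2.imread('pics/b.png')[y:y+600,x:x+400];
u=proj(a,tt[None])[0]*4; x,y=int(u[0])-200,int(u[1])-150
A=cv2.imread('pics/a.png')[y:y+300,x:x+400]; W=cv2.resize(w['pixels'][:,:,::-1],(400,300))
cv2.imwrite('pics/c6.png',np.hstack([B,np.vstack([A,W])]))
E
```

```text
t 17.2167 TCP [0.5202 0.0282 0.2022] yaw -1.469 zax [-0.021 -0.069 -0.997] w 0.0001 F [ 0.6  1.7 -1. ]
TCP in trough mm [  60.3 -175.1  129.4] levelled [ -12.5 -175.1  142.2]
w [(np.float64(3710.98), np.float64(0.0), np.float64(0.0), np.float64(73.0)), (np.float64(3700.39), np.float64(0.0), np.float64(0.0), np.float64(75.0)), (np.float64(3663.12), np.float64(-0.1), np.float64(-0.06), np.float64(73.0)), (np.float64(3658.15), np.float64(0.0), np.float64(0.0), np.float64(71.0))]
b [(np.float64(652.95), np.float64(0.0), np.float64(0.0), np.float64(67.0)), (np.float64(650.21), np.float64(0.0), np.float64(0.0), np.float64(63.0)), (np.float64(649.29), np.float64(0.0), np.float64(0.0), np.float64(65.0)), (np.float64(646.1), np.float64(-0.1), np.float64(0.0), np.float64(59.0))]
a [(np.float64(913.2), np.float64(-0.1), np.float64(0.0), np.float64(69.0)), (np.float64(906.98), np.float64(-0.1), np.float64(0.0), np.float64(71.0)), (np.float64(904.05), np.float64(-0.1), np.float64(-0.06), np.float64(69.0)), (np.float64(900.02), np.float64(-0.1), np.float64(0.0), np.float64(67.0))]
catch 0.98 [88.8, 166.1] 887
catch 0.46 [254.6, 260.3] 130
```

View pics/c6.png

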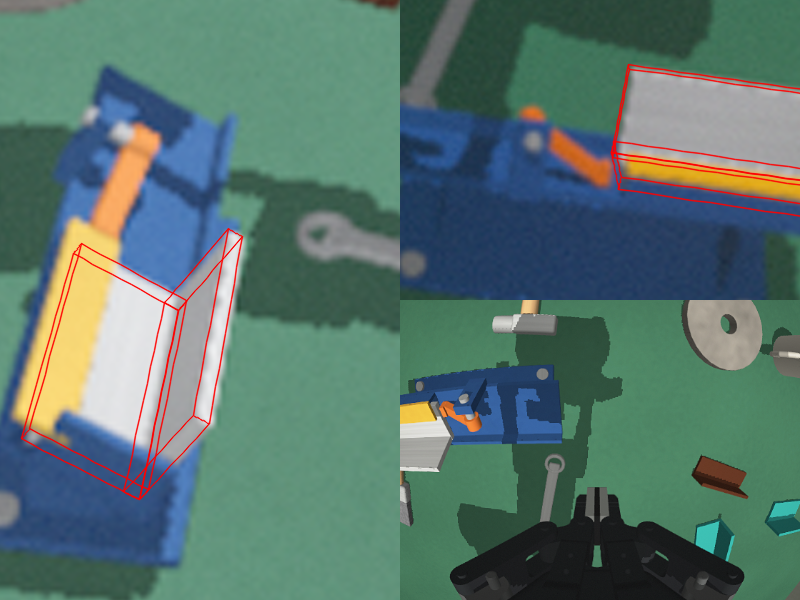

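The last view (c6) shows the angle flat in the trough under the yellow keeper. Its rear end (scene crop 615,150) is just past the orange toe (605,185), and the catch is down. I compare the orange pixels with the start picture.

```bash
python3 - <<'E'
from h import *
import pickle
a0,b0=pickle.load(open('ab.pkl','rb')); a=get_image('scene');b=get_image('side')
for p,q,(x,y) in((a0,a,(380,244)),(b0,b,(254,259))):
    M=[]
    for i in(p,q):
        h=cv2.cvtColor(i['pixels'],cv2.COLOR_RGB2HSV)[y-30:y+30,x-30:x+30]; M.append((h[:,:,0]<15)&(h[:,:,1]>120)&(h[:,:,2]>90))
    print([m.sum() for m in M],'IoU',(M[0]&M[1]).sum()/(M[0]|M[1]).sum(),[np.argwhere(m).mean(0).round(1) for m in M])
E
python3 e.py 66 | tail -3
```

```text
[np.int64(91), np.int64(91)] IoU 1.0 [array([27., 27.]), array([27., 27.])]
[np.int64(116), np.int64(120)] IoU 0.9344262295081968 [array([31.8, 28.3]), array([31.3, 28.6])]
w [(np.float64(3739.63), np.float64(0.0), np.float64(0.0), np.float64(74.0)), (np.float64(3691.1), np.float64(0.0), np.float64(0.0), np.float64(72.0)), (np.float64(3682.94), np.float64(0.0), np.float64(-0.06), np.float64(74.0)), (np.float64(3668.61), np.float64(0.1), np.float64(0.0), np.float64(74.0))]
b [(np.float64(649.83), np.float64(0.0), np.float64(0.0), np.float64(66.0)), (np.float64(648.03), np.float64(0.0), np.float64(0.0), np.float64(64.0)), (np.float64(646.43), np.float64(0.0), np.float64(0.0), np.float64(68.0)), (np.float64(646.06), np.float64(0.0), np.float64(0.0), np.float64(62.0))]
a [(np.float64(918.38), np.float64(-0.1), np.float64(0.0), np.float64(70.0)), (np.float64(908.2), np.float64(-0.1), np.float64(0.0), np.float64(68.0)), (np.float64(903.82), np.float64(-0.1), np.float64(-0.06), np.float64(68.0)), (np.float64(895.1), np.float64(-0.1), np.float64(-0.06), np.float64(70.0))]
```

```bash
python3 -c "
from rig import *
print(sign_off())"
```

```text
the job is handed in; nothing more can be done
None
```

I handed the job in at about 17.5 s on the robot's clock. The aluminium angle lies in the blue rack against the end stop, with the orange catch down behind it and the gripper clear.

**What I did:** I gripped the upright leg and rested the flat leg's free edge on the slope. Opening the fingers slowly then let the angle tilt into the open end (trough y about −125 mm). I pushed it in from behind with closed fingers, so its own front end lifted the catch, until the force jumped to 13 N at the end stop.

**Last checks:**
- **Catch:** its orange pixels match the start picture exactly in the scene view and to 93% in the side view, so it hangs down again.
- **Seat position:** the end stop puts the angle's centre at about y 69 mm. The side and scene views gave 66 and 70 mm; the allowed range is 57 to 73 mm.
- **Disagreements:** the wrist view, from far off, gave 73–74 mm. The scene fit preferred a roll of −0.1 rad, the side and wrist fits 0. In the last picture the zero-roll outline matched, so I took the angle as seated.
- **On the way:** the finger's sideways pull rolled the angle by about −0.1 rad (limit 0.12) during the push. I backed off, and with the catch up it then matched the seated outline in all three cameras.
- **Not measured:** I never read the catch angle directly. I also did not compare the other bench items with the start, but the arm passed none of them closely.

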